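# Build the egg-washing sieve tower

### The arm

A 6-joint arm with a two-finger parallel gripper is mounted at the origin on a cart in front of the work surface, level with it; the furniture and walls round the work are solid. World frame = base frame: x ahead of the robot, y to its left, z up, the work surface at z = 0. Lengths are in m, angles in degrees, forces in N, time in s.
With the tool pointing down it reaches from about 0.35 to 0.875 m from the base axis. Payload 4.2 kg.
Tool frame: the origin (TCP) lies on the front face of the gripper's body, between the roots of the fingers; the fingertips stand finger_overhang ahead of it and the grasp point (between the pads) lies 51 mm ahead of it (finger_overhang is the distance from the TCP to the fingertips, in m); z points along the fingers, y is the line along which they close (so a half turn about z gives the same grasp; the last joint's range is limited). The gripper opens to 87 mm and grips with 3 to 60 N. Pads are 19 mm wide; open, the fingers measure 117 mm over their backs; the gripper's body (75 mm by 190 mm) begins 51 mm behind the grasp point.
Start: joints at [-59.725, 22.042, 0.453, 0, -68.411, -14.817], TCP at [0.167, -0.602, 0.292] pointing down, gripper open.
Joint ranges: [-179.83, 179.83], [-69.29, 118.12], [-61.27, 80.66], [-181.25, 117.63], [-171.15, -9.14], [-177.46, 177.46]. Speed limits (degrees/s): [159.86, 159.86, 180, 180, 180, 180].

### API

Orientations are given as a 3x3 rotation matrix whose columns are the frame's x, y, z axes.
In Python, from station import sense, capture, camera_model, finish_job, finger_overhang gives the robot as it stands. The module is installed in compiled form; this text tells all that it offers.
- The arm moves only by the tool jog_arm, never from a script. Its argument "rows" is a list that holds one entry, the list of rows, each a list of 4 numbers: the shift along the tool's x, y, z in m, then the turn about the tool's z in rad. A call has 1 to 20 rows; each row shifts and turns the commanded pose from where the row before left it, along the tool's axes as they then stand; what a row does not reach is not made up. A row lasts 1/8 s, in which the tool goes at most 62.5 mm and 10.7 degrees, less where a joint would pass 70% of its speed; a pose out of reach is approached as far as the arm can. A call is refused whole if a number of a shift passes 0.0625 or a number of a turn 0.188, either way. A call with a gripper value outside its range is refused whole. "claw" is the opening, from 0 (shut) to 1 (fully open), set as the call begins (left out, the last holds). The fingers move at their own pace and stop on an object; the grip force is fixed at half the most. Time passes only in rows, so rows that do not move let the fingers close. It gives the time, the measured TCP pose, the force, the opening and the grip force at its end, in the units of the state.
- sense(): the state, without advancing time (a new reading comes with each control period).
- capture(name): name is "scene" or "top" or "wrist"; returns the picture (400x640x3 uint8, red, green, blue); there is no depth.
- camera_model(name): a dict with "fovy" (degrees; the focal length in pixels is half the picture's height over the tangent of half this angle, whatever the lens; pixels are square), "cx", "cy" (the principal point, pixels), "eye" and "rotation" of the camera in the world. Camera axes: x right, y down, z forward; pixel columns grow to the right and rows downward; lengths in m; the calibration is good to about 2 mm. A picture is of the moment at which its call begins: read the wrist's pose just before it. camera_model takes no time and is no camera call; for the wrist camera it gives the pose at the moment of the call.
- finish_job(): hands the job in; it is judged then, once.
The state is a dict: "time_s": time; "joints": joint angles; "joint_velocities": joint speeds; "effort": joint torques, N m; "tcp_pos": TCP position; "ee_rot": TCP orientation; "wrist_force": force on the tool from outside, world axes, zero at the start; "moment": the same for the moment, N m; "gripper_width": opening from 0.0 (shut) to 1.0 (fully open); "gripper_force": force on a finger pad.
Only numpy, scipy, OpenCV 4.12 (cv2) and the standard library are available. Lean on these libraries where they do the work, as an engineer would, in place of code of your own. Each camera call takes 0.05 s, during which the arm holds its last target. There are 200 camera calls.

### The job

Build the sieve tower for washing eggs on the drain stand, one piece at a time from the bottom up: the blue fine sieve in the stand's cup, the green medium one in the blue, the yellow coarse one in the green, and the white lid on top, each seated fully home and level on the one below, and let go of everything. The red sieve's mesh is torn, so leave it where it is, and do not disturb the sample dish or the black-capped case.

Things in the scene. Friction and masses are not known exactly. Their poses are not given: they have to be found in the camera images.
- drain_stand: Steel funnel cup on a three-legged steel stand with a glass beaker under it, fixed to the bench. Foot ring 98 mm across; the cup is 56 mm outside, 49 mm bore, 18 mm deep, its rim 100 mm above the bench. Origin: on the bench below the cup's axis; z up.
- cup_rim (a point): Centre of the mouth of the drain stand's cup, level with its rim (100 mm above the bench); z up.
- sieve_fine: Blue sieve, white cloth mesh (fine). Ring 56 mm across, 34 mm high, open on top: the lower 12 mm is a spigot tapering from 45 mm diameter to 37 mm at the foot; above that shoulder a straight cup wall, 56 mm outside (grip it here), 49 mm bore, over 18 mm deep. Stands on its spigot; about 35 g. Origin: centre of its underside; z up.
- sieve_medium: Green sieve, close steel wire mesh (medium). Same shape, size, mass and origin as the blue sieve. Each sieve's spigot drops loosely into the bore of the piece below until its shoulder rests on that rim, so a seated sieve stands 22 mm higher than the one below it.
- sieve_coarse: Yellow sieve, wide steel wire mesh (coarse). Same shape, size, mass and origin as the blue sieve. 
- sieve_torn: Red sieve with a ragged hole torn in its mesh; not to be used. Same shape, size, mass and origin as the blue sieve. 
- lid: White round lid, 56 mm across, with a black upright cylindrical knob: the sieves' 12 mm tapered spigot, then an 8 mm thick disc (12 to 20 mm above the underside), then the knob, 20 mm diameter, 20 to 42 mm above the underside. About 35 g. Stands upright on its spigot. Origin: centre of its underside; z up.
- dish_sample: Flat lidded culture dish with a pinkish sample, 58 mm across, 15 mm high, standing alone among the sieves (three like it stand stacked farther back). A bystander. Origin: centre of its underside.
- case: Small screw-top case with a translucent body and black cap, 36 mm across, 54 mm high, behind the drain stand. A bystander. Origin: centre of its underside.
Not all that is in view belongs to the job. Leave any pink look-alike of the lid alone.

How it is judged (in metres and radians):
On the way, in this order (a step that is already met when the one before it is completed fails the run):
1. the blue fine sieve sits seated in the cup of the drain stand, released (horizontal distance between sieve_fine and cup_rim below 0.005 m and z of sieve_fine in the frame of cup_rim between -0.015 and -0.009 m and angle between sieve_fine's own z axis and vertical below 0.08 rad and contact force between the fingers and sieve_fine below 0.05 N), for 0.2 s.
2. the green medium sieve sits seated in the blue one, released (horizontal distance between sieve_medium and sieve_fine below 0.005 m and z of sieve_medium in the frame of sieve_fine between 0.019 and 0.025 m and angle between sieve_medium's own z axis and vertical below 0.08 rad and contact force between the fingers and sieve_medium below 0.05 N), for 0.2 s.
3. the yellow coarse sieve sits seated in the green one, released (horizontal distance between sieve_coarse and sieve_medium below 0.005 m and z of sieve_coarse in the frame of sieve_medium between 0.019 and 0.025 m and angle between sieve_coarse's own z axis and vertical below 0.08 rad and contact force between the fingers and sieve_coarse below 0.05 N), for 0.2 s.
4. the lid sits seated in the yellow sieve, released (horizontal distance between lid and sieve_coarse below 0.005 m and z of lid in the frame of sieve_coarse between 0.019 and 0.025 m and angle between lid's own z axis and vertical below 0.08 rad and contact force between the fingers and lid below 0.05 N), for 0.2 s.
At the end, for the whole second after the job is handed in: On the drain stand, from the bottom: blue, green and yellow sieve, then the lid; each within 5 mm of centred on the one below, its shoulder within 3 mm of the rim below, tilted less than 0.08 rad, at rest and released (horizontal distance between sieve_fine and cup_rim below 0.005 m and z of sieve_fine in the frame of cup_rim between -0.015 and -0.009 m and angle between each of sieve_fine, sieve_medium, sieve_coarse, lid's own z axis and vertical below 0.08 rad and horizontal distance between sieve_medium and sieve_fine below 0.005 m and z of sieve_medium in the frame of sieve_fine between 0.019 and 0.025 m and horizontal distance between sieve_coarse and sieve_medium below 0.005 m and z of sieve_coarse in the frame of sieve_medium between 0.019 and 0.025 m and horizontal distance between lid and sieve_coarse below 0.005 m and z of lid in the frame of sieve_coarse between 0.019 and 0.025 m and linear speed of each of sieve_fine, sieve_medium, sieve_coarse, lid below 0.01 m/s); the robot touches nothing.
It fails at once if the torn red sieve is moved more than 25 mm or tipped over (distance of sieve_torn from where it was at the start of the episode above 0.025 m or angle between sieve_torn's own z axis and vertical above 0.5 rad).
It fails at once if the sample dish is moved more than 25 mm or tipped (distance of dish_sample from where it was at the start of the episode above 0.025 m or angle between dish_sample's own z axis and vertical above 0.5 rad).
It fails at once if the black-capped case is moved more than 25 mm or tipped over (distance of case from where it was at the start of the episode above 0.025 m or angle between case's own z axis and vertical above 0.5 rad).
It also fails if it takes over 106 s, if anything falls off the work surface, if the arm or the gripper's body presses on something with over 40 N, if the wrist force passes 120 N, or if a joint passes its speed limit or range.

## Working session

There is one attempt and no reset: what is moved stays moved. The work goes in short steps, Python scripts to look and compute and a tool call to move; the robot and the scene stay as the last step left them, time stands still between calls to the robot, and variables do not carry over. Pictures are saved under pics/ and viewed, at most 14 in all, crops included, and the job is handed in when it is done.

Besides the shell and the picture viewer there is one more tool, called by a JSON object that holds its "method" and its "body". jog_arm: Moves the arm, as the interface text tells. Its arguments: {"type":"object","properties":{"rows":{"type":"array"},"claw":{"type":"number"}},"required":["rows"]}

```bash
mkdir -p pics; python3 - <<'E'
from station import *
import cv2
s=sense();print(s['time_s'],s['tcp_pos'],s['ee_rot'],s['gripper_width'],finger_overhang() if callable(finger_overhang) else finger_overhang)
for n in("scene","top"):
    cv2.imwrite(f"pics/{n}0.png",capture(n)[:,:,::-1]);print(n,camera_model(n))
print(camera_model("wrist"))
E
```

```text
0.0 [ 0.16649441 -0.60195016  0.291158  ] [[-9.63874190e-01 -2.66357110e-01 -6.60443529e-04]
 [-2.66357916e-01  9.63871947e-01  2.08082146e-03]
 [ 8.23414005e-05  2.18156446e-03 -9.99997617e-01]] 0.9989498392622127 0.0697
scene {'fovy': 56.409132678503326, 'cx': 314.8067908516731, 'cy': 201.58366614463748, 'eye': array([0.21541985, 0.48264555, 0.83970473]), 'rotation': array([[-7.70265544e-01, -4.79003614e-01,  4.21006568e-01],
       [-6.37723119e-01,  5.78076994e-01, -5.09054234e-01],
       [ 4.64606453e-04, -6.60592557e-01, -7.50744469e-01]])}
top {'fovy': 56.01081646103118, 'cx': 319.8642925828773, 'cy': 195.62544008741457, 'eye': array([ 0.44063807, -0.03221633,  1.0086749 ]), 'rotation': array([[ 0.00583194, -0.98338065,  0.18146205],
       [-0.99935925, -0.0121399 , -0.03367062],
       [ 0.03531397, -0.18114941, -0.98282135]])}
{'fovy': 66.23919403054872, 'cx': 324.9043851088818, 'cy': 200.3816619686699, 'eye': array([ 0.08538188, -0.62440067,  0.38224355]), 'rotation': array([[-2.67368507e-01,  9.17836781e-01,  2.93410507e-01],
       [ 9.63594288e-01,  2.54558631e-01,  8.17676658e-02],
       [ 3.59194177e-04,  3.04590788e-01, -9.52483240e-01]])}
```

View pics/scene0.png

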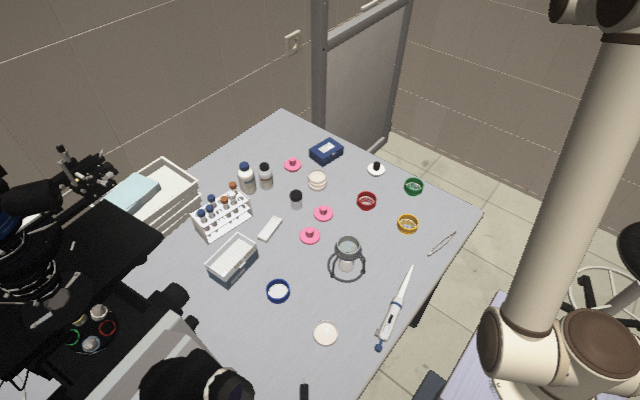

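View pics/top0.png

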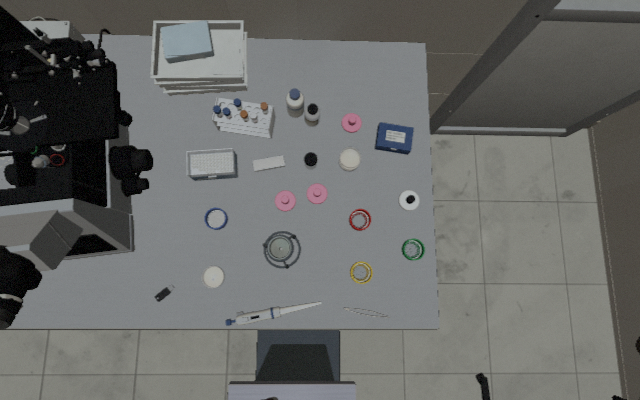

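The top view shows blue at about (217,218), the stand (281,249), red (360,219), yellow (361,272), green (413,249) and the lid (410,200). The dish is at (214,277) and the case at (311,159). I'll enlarge it.

```bash
python3 - <<'E'
import cv2
i=cv2.imread("pics/top0.png")[180:300,195:435];cv2.imwrite("pics/c.png",cv2.resize(i,(792,396),interpolation=cv2.INTER_CUBIC))
E
cat > h.py <<'E'
import numpy as np
from station import *
def ray(n,u,v,z,m=None):
    m=m or camera_model(n);f=200/np.tan(np.radians(m['fovy']/2))
    d=m['rotation']@[(u-m['cx'])/f,(v-m['cy'])/f,1];e=m['eye'];return e+d*(z-e[2])/d[2]
def proj(n,p,m=None):
    m=m or camera_model(n);f=200/np.tan(np.radians(m['fovy']/2))
    c=(np.asarray(p)-m['eye'])@m['rotation'];return c[...,:2]/c[...,2:]*f+[m['cx'],m['cy']]
E
```

```text
(no output)
```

View pics/c.png

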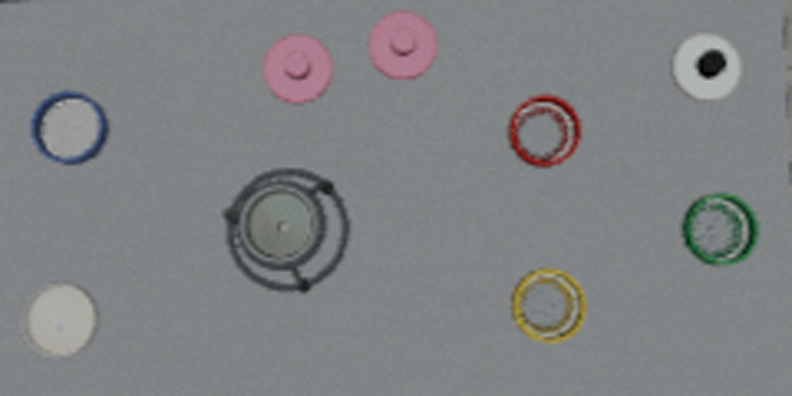

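```bash
python3 - <<'E'
from h import *
for n,u,v,z in [("blue",70,128,.034),("green",720,229,.034),("yellow",549,305,.034),("lid",707,67,.018),("red",545,130,.034),("cup",283,227,.1),("dish",61,320,.015),("lidknob",711,64,.042)]:
    p=ray("top",(u+.5)/3.3+195-.5,(v+.5)/3.3+180-.5,z);print(n,p.round(4), proj("scene",p).round(1))
R=sense()['ee_rot'];m=camera_model("wrist");print((R.T@(m['eye']-sense()['tcp_pos'])).round(4),(R.T@m['rotation']).round(3))
E
```

```text
blue [0.5574 0.2028 0.034 ] [279.1 288.1]
green [ 0.4828 -0.3076  0.034 ] [413.9 184.1]
yellow [ 0.4235 -0.1718  0.034 ] [408.1 221.3]
lid [ 0.6146 -0.3065  0.018 ] [376.2 168.7]
red [ 0.5596 -0.1706  0.034 ] [366.9 198.1]
cup [0.479  0.0302 0.1   ] [350.2 243.5]
dish [0.4098 0.206  0.015 ] [326.5 330.8]
lidknob [ 0.6129 -0.3032  0.042 ] [377.  163.9]
[ 0.0842  0.0002 -0.091 ] [[ 0.001 -0.952 -0.305]
 [ 1.     0.001 -0.001]
 [ 0.002 -0.305  0.952]]
```

{"method": "jog_arm", "body": {"rows": [[[0,0,0,0.135],[0,0,0,0.135],[-0.0217,0.0447,0.005,0],[-0.0217,0.0447,0.005,0],[-0.0217,0.0447,0.005,0],[-0.0217,0.0447,0.005,0],[-0.0217,0.0447,0.005,0],[-0.0217,0.0447,0.005,0],[-0.0217,0.0447,0.005,0],[-0.0217,0.0447,0.005,0],[-0.0217,0.0447,0.005,0],[-0.0217,0.0447,0.005,0],[-0.0217,0.0447,0.005,0],[-0.0217,0.0447,0.005,0],[-0.0217,0.0447,0.005,0],[-0.0217,0.0447,0.005,0],[-0.0217,0.0447,0.005,0],[-0.0217,0.0447,0.005,0],[-0.0217,0.0447,0.005,0],[-0.0217,0.0447,0.005,0]]], "claw": 1}}

```text
time_s: 2.6
tcp_pos: [0.5577, 0.2036, 0.2016]
ee_rot: [[-1.0, 0.0, -0.001], [0.0, 1.0, -0.0], [0.001, -0.0, -1.0]]
wrist_force: [0.5, -0.3, 0.6]
gripper_width: 0.998
gripper_force: 0.0
```

```bash
cat > look.py <<'E'
import sys,cv2;from h import *
s=sense();m=camera_model("wrist");im=capture("wrist")[:,:,::-1].copy();cv2.imwrite(f"pics/{sys.argv[1]}.png",im)
print(s['time_s'],s['tcp_pos'].round(4),s['ee_rot'].round(3).tolist(),s['gripper_width'])
np.save(f"pics/{sys.argv[1]}.npy",m,allow_pickle=True)
E
python3 look.py w1
```

```text
2.6 [0.5577 0.2036 0.2016] [[-1.0, 0.0, -0.001], [0.0, 1.0, -0.0], [0.001, -0.0, -1.0]] 0.9978642629051592
```

View pics/w1.png

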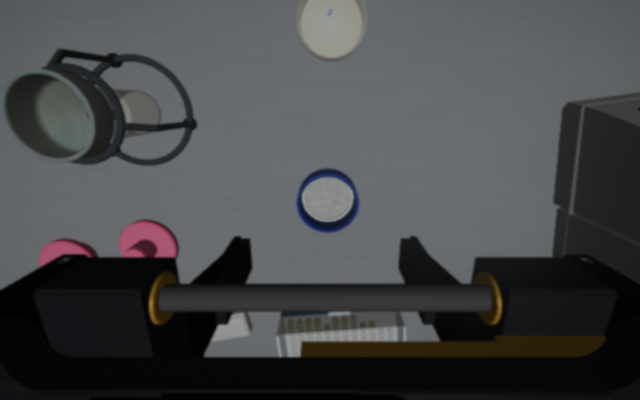

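The blue rim is at about (328,200), centred and free. The cup's rim is at about (51,115), and the dish is at (331,22). I'll fit the blue silhouette.

```bash
cat > fit.py <<'E'
import sys,cv2;from h import *
# usage: fit.py pic lowH,lowS,lowV highH,.. x0 y0 z_base
def hull(p): return cv2.convexHull(p.astype(np.float32))
def cen(h):
    m=cv2.moments(h);return np.array([m['m10'],m['m01']])/m['m00'],m['m00']
name,lo,hi=sys.argv[1],eval(sys.argv[2]),eval(sys.argv[3]);x=np.array([float(a) for a in sys.argv[4:6]]);zb=float(sys.argv[6])
m=np.load(f"pics/{name}.npy",allow_pickle=True).item();im=cv2.imread(f"pics/{name}.png")
prof=[(.028,.012),(.028,.034),(.0225,.012),(.0185,0)]
t=np.linspace(0,2*np.pi,120)
def model(x): return hull(np.vstack([proj("wrist",np.c_[x[0]+r*np.cos(t),x[1]+r*np.sin(t),0*t+zb+z],m) for r,z in prof]))
M=cv2.inRange(cv2.cvtColor(im,cv2.COLOR_BGR2HSV),np.array(lo),np.array(hi))
c0=cen(model(x))[0];yy,xx=np.mgrid[:400,:640];M[np.hypot(xx-c0[0],yy-c0[1])>float(sys.argv[7] if len(sys.argv)>7 else 60)]=0
M=cv2.morphologyEx(M,cv2.MORPH_OPEN,np.ones((2,2)))
pts=np.argwhere(M)[:,::-1];cc,a=cen(hull(pts))
for _ in range(8):
    b=cen(model(x))[0];J=np.array([cen(model(x+d))[0]-b for d in np.eye(2)*.002]).T/.002
    x=x+np.linalg.solve(J,cc-b)
print(name,x.round(4),"area",a,cen(model(x))[1],cc)
E
python3 fit.py w1 [105,100,25] [130,255,255] .557 .203 0
python3 - <<'E'
from h import *
m=np.load("pics/w1.npy",allow_pickle=True).item()
print(ray("wrist",51,114.5,.1,m)); t=np.linspace(0,2*np.pi,400)
P=proj("wrist",np.c_[.479+.028*np.cos(t),.03+.028*np.sin(t),0*t+.1],m);print(P.min(0),P.max(0))
E
```

```text
w1 [0.5607 0.2066] area 2990.0 3212.183957766276 [328.3787068  201.94241918]
[0.48067714 0.03735041 0.1       ]
[-10.55265943  61.13425683] [ 85.6099238  157.65215349]
```

{"method": "jog_arm", "body": {"rows": [[[-0.003,0.003,0.02,0],[0,0,0.03,0],[0,0,0.03,0],[0,0,0.02,0],[0,0,0.0125,0],[0,0,0.006,0],[0,0,0,0]]]}}

```text
time_s: 3.52
tcp_pos: [0.5605, 0.2052, 0.0838]
ee_rot: [[-1.0, 0.0, 0.0], [0.0, 1.0, -0.0], [-0.0, -0.0, -1.0]]
wrist_force: [0.2, 0.1, -0.7]
gripper_width: 0.998
gripper_force: 0.0
```

{"method": "jog_arm", "body": {"rows": [[[0,0,0,0],[0,0,0,0],[0,0,0,0],[0,0,0,0],[0,0,0,0],[0,0,0,0]]], "claw": 0.5}}

```text
time_s: 4.28
tcp_pos: [0.5604, 0.2052, 0.084]
ee_rot: [[-1.0, 0.0, 0.0], [0.0, 1.0, 0.0], [-0.0, 0.0, -1.0]]
wrist_force: [-0.7, -0.1, 1.7]
gripper_width: 0.637
gripper_force: 30.0
```

{"method": "jog_arm", "body": {"rows": [[[0,0,-0.02,0],[0,0,-0.035,0],[0,0,-0.035,0],[0,0,-0.035,0],[0,-0.02,-0.03,0],[0,-0.04,-0.005,0],[0,-0.04,0,0],[0,-0.04,0,0],[0,-0.02,0,0],[0,-0.01,0,0],[0,0,0,0]]]}}

```text
time_s: 5.65
tcp_pos: [0.5605, 0.0352, 0.2436]
ee_rot: [[-1.0, 0.001, -0.0], [0.001, 1.0, 0.0], [0.0, 0.0, -1.0]]
wrist_force: [0.1, -0.3, -1.0]
gripper_width: 0.638
gripper_force: 30.0
```

```bash
python3 look.py w2
```

```text
5.65 [0.5605 0.0352 0.2436] [[-1.0, 0.001, -0.0], [0.001, 1.0, 0.0], [0.0, 0.0, -1.0]] 0.6377187835455924
```

View pics/w2.png

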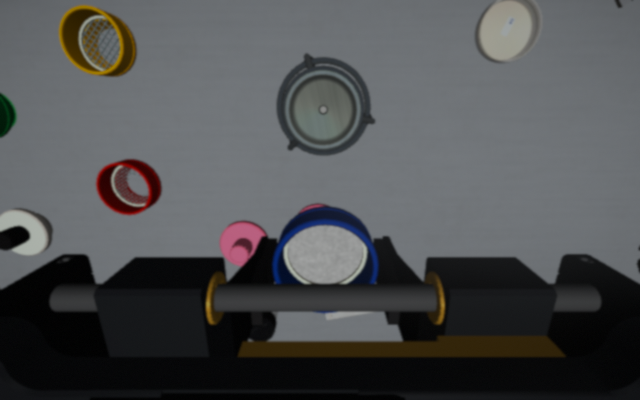

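The cup is seen nearly face-on at about (323,108), and the held blue sieve is at about (326,258). I'll crop both.

```bash
python3 - <<'E'
import cv2
i=cv2.imread("pics/w2.png")[40:320,240:410];cv2.imwrite("pics/c2.png",cv2.resize(i,None,fx=2.1,fy=2.1,interpolation=cv2.INTER_CUBIC))
from h import *
m=np.load("pics/w2.npy",allow_pickle=True).item();t=np.linspace(0,2*np.pi,400)
for r,z in((.028,.1),(.0245,.1)):
    P=proj("wrist",np.c_[.48+r*np.cos(t),.035+r*np.sin(t),0*t+z],m);print(P.min(0),P.max(0))
P=proj("wrist",np.c_[.5605+.028*np.cos(t),.0352+.028*np.sin(t),0*t+.1946],m);print(P.min(0),P.max(0))
E
python3 fit.py w2 [105,100,25] [130,255,255] .5605 .0352 .1600 65
```

```text
[286.46886371  66.0611179 ] [362.97595041 146.04391394]
[291.25457584  71.42880329] [358.18698601 141.39000229]
[270.6213846  222.54475492] [378.7318341  317.85054432]
w2 [0.5578 0.0358] area 8261.5 9330.37310200627 [325.82727108 258.98198471]
```

View pics/c2.png

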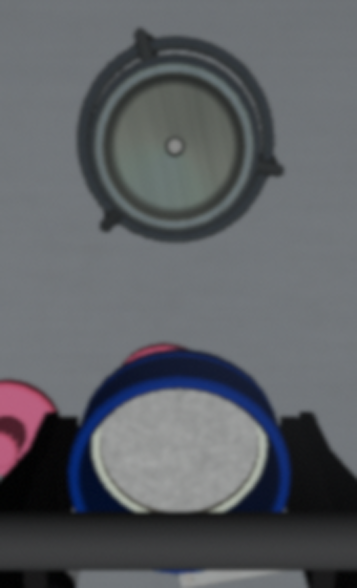

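{"method": "jog_arm", "body": {"rows": [[[0.02,0,0,0],[0.03,-0.001,0,0],[0.02,-0.001,0.01,0],[0.008,0,0.02,0],[0,0,0.02,0],[0,0,0.01,0],[0,0,0.006,0],[0,0,0,0]]]}}

```text
time_s: 6.7
tcp_pos: [0.4826, 0.0334, 0.1777]
ee_rot: [[-1.0, -0.0, -0.0], [-0.0, 1.0, -0.0], [0.0, -0.0, -1.0]]
wrist_force: [-0.6, 0.2, 0.1]
gripper_width: 0.638
gripper_force: 30.0
```

{"method": "jog_arm", "body": {"rows": [[[0,0,0.003,0],[0,0,0.002,0],[0,0,0,0],[0,0,0,0]]]}}

```text
time_s: 7.2
tcp_pos: [0.4824, 0.0331, 0.1729]
ee_rot: [[-1.0, 0.0, 0.0], [0.0, 1.0, 0.0], [-0.0, 0.0, -1.0]]
wrist_force: [-0.2, 0.7, -0.4]
gripper_width: 0.64
gripper_force: 30.0
```

{"method": "jog_arm", "body": {"rows": [[[0,0,0.001,0],[0,0,0,0],[0,0,0,0]]]}}

```text
time_s: 7.58
tcp_pos: [0.4825, 0.0332, 0.172]
ee_rot: [[-1.0, 0.0, 0.0], [0.0, 1.0, 0.0], [-0.0, 0.0, -1.0]]
wrist_force: [-0.1, 0.6, 2.1]
gripper_width: 0.64
gripper_force: 30.0
```

{"method": "jog_arm", "body": {"rows": [[[0,0,0,0],[0,0,0,0],[0,0,0,0],[0,0,0,0],[0,0,-0.02,0],[0,0,-0.03,0],[-0.02,0,-0.03,0],[-0.03,0,0,0],[-0.02,0,0,0],[-0.01,0,0,0],[0,0,0,0]]], "claw": 0.9}}

```text
time_s: 8.95
tcp_pos: [0.5623, 0.0331, 0.2512]
ee_rot: [[-1.0, 0.001, -0.001], [0.001, 1.0, -0.0], [0.001, -0.0, -1.0]]
wrist_force: [-0.5, 0.4, 0.6]
gripper_width: 0.9
gripper_force: 0.0
```

```bash
python3 look.py w3; python3 fit.py w3 [105,100,25] [130,255,255] .481 .034 .088; python3 fit.py w3 [105,100,25] [130,255,255] .481 .034 .092
```

```text
8.95 [0.5623 0.0331 0.2512] [[-1.0, 0.001, -0.001], [0.001, 1.0, -0.0], [0.001, -0.0, -1.0]] 0.8998975917472781
w3 [0.4826 0.0338] area 5340.0 5425.494041307829 [326.00599251 107.45196629]
w3 [0.4825 0.0338] area 5340.0 5627.521437237388 [326.00599251 107.45196629]
```

View pics/w3.png

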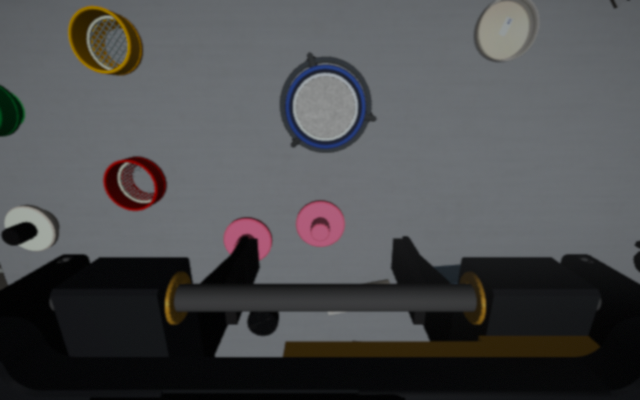

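Blue is seated at (0.4825, 0.0338), which agrees with the TCP. Green is next.

{"method": "jog_arm", "body": {"rows": [[[0.0085,-0.02,0,0],[0.0085,-0.04,0.006,0],[0.0085,-0.045,0.006,0],[0.0085,-0.045,0.006,0],[0.0085,-0.045,0.006,0],[0.0085,-0.045,0.006,0],[0.0085,-0.04,0.006,0],[0.0085,-0.035,0.006,0],[0.0085,-0.02,0.006,0],[0,-0.002,0.002,0],[0,0,0,0],[0,0,0,0]]], "claw": 1}}

```text
time_s: 10.5
tcp_pos: [0.486, -0.3032, 0.2022]
ee_rot: [[-1.0, -0.001, 0.001], [-0.001, 1.0, -0.0], [-0.001, -0.0, -1.0]]
wrist_force: [-0.0, -1.1, -0.0]
gripper_width: 0.999
gripper_force: 0.0
```

```bash
python3 look.py w4; python3 fit.py w4 [50,90,25] [90,255,255] .485 -.304 0
```

```text
10.5 [ 0.486  -0.3032  0.2022] [[-1.0, -0.001, 0.001], [-0.001, 1.0, -0.0], [-0.001, -0.0, -1.0]] 0.9991854959911559
w4 [ 0.4849 -0.3094] area 3007.5 3224.2926301790867 [318.20875589 197.33804378]
```

View pics/w4.png

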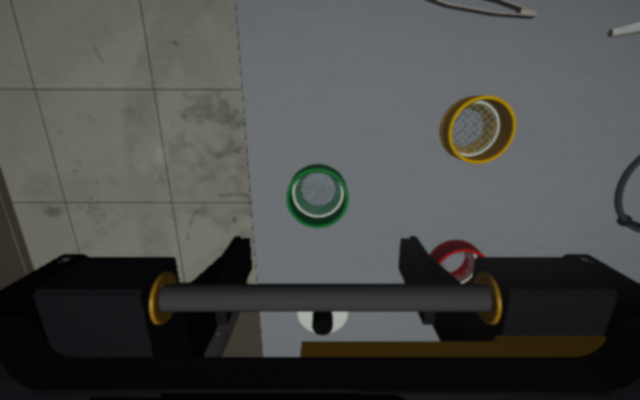

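Green is at (318,196), 6 mm off to the -y side and clear of its neighbours.

{"method": "jog_arm", "body": {"rows": [[[0.001,-0.006,0.02,0],[0,0,0.03,0],[0,0,0.03,0],[0,0,0.02,0],[0,0,0.0125,0],[0,0,0.006,0],[0,0,0,0]]]}}

```text
time_s: 11.42
tcp_pos: [0.485, -0.3098, 0.0834]
ee_rot: [[-1.0, -0.0, 0.0], [-0.0, 1.0, -0.0], [-0.0, -0.0, -1.0]]
wrist_force: [-0.7, -0.3, -0.2]
gripper_width: 1.002
gripper_force: 0.0
```

{"method": "jog_arm", "body": {"rows": [[[0,0,0,0],[0,0,0,0],[0,0,0,0],[0,0,0,0],[0,0,0,0],[0,0,0,0]]], "claw": 0.5}}

```text
time_s: 12.18
tcp_pos: [0.4848, -0.3099, 0.0835]
ee_rot: [[-1.0, 0.0, 0.0], [0.0, 1.0, -0.0], [-0.0, -0.0, -1.0]]
wrist_force: [-0.4, 0.8, 1.3]
gripper_width: 0.646
gripper_force: 30.0
```

{"method": "jog_arm", "body": {"rows": [[[0,0,-0.02,0],[0,0,-0.04,0],[0,0,-0.05,0],[0,0.01,-0.04,0],[0,0.03,-0.01,0],[0,0.045,0,0],[0,0.05,0,0],[0,0.05,0,0],[0,0.05,0,0],[0.0025,0.05,0,0],[0,0.035,0,0],[0,0.0185,0,0],[0,0.005,0,0],[0,0,0.005,0],[0,0,0,0]]]}}

```text
time_s: 14.05
tcp_pos: [0.4819, 0.0328, 0.2375]
ee_rot: [[-1.0, 0.001, -0.002], [0.001, 1.0, -0.0], [0.002, -0.0, -1.0]]
wrist_force: [0.0, -0.9, -0.8]
gripper_width: 0.641
gripper_force: 30.0
```

```bash
python3 look.py w5;python3 fit.py w5 [50,90,25] [90,255,255] .4825 .0335 .155 70; python3 fit.py w2 [105,100,25] [130,255,255] .5605 .0352 .1600 70
```

```text
14.05 [0.4819 0.0328 0.2375] [[-1.0, 0.001, -0.002], [0.001, 1.0, -0.0], [0.002, -0.0, -1.0]] 0.6410436605885876
w5 [0.4793 0.0335] area 8452.5 9447.906497547636 [326.06041605 260.09545499]
w2 [0.5578 0.0358] area 8261.5 9330.37310200627 [325.82727108 258.98198471]
```

View pics/w5.png

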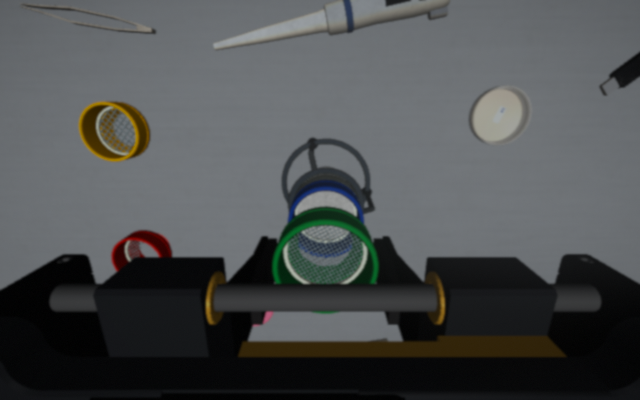

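Green is held just as blue was, directly above it. Lowering.

{"method": "jog_arm", "body": {"rows": [[[-0.0006,0.0005,0.015,0],[0,0,0.015,0],[0,0,0.006,0],[0,0,0.004,0],[0,0,0.002,0],[0,0,0.0015,0],[0,0,0,0],[0,0,0,0]]]}}

```text
time_s: 15.1
tcp_pos: [0.483, 0.0342, 0.195]
ee_rot: [[-1.0, 0.0, 0.0], [0.0, 1.0, 0.0], [-0.0, 0.0, -1.0]]
wrist_force: [-0.1, 0.3, -0.4]
gripper_width: 0.642
gripper_force: 30.0
```

{"method": "jog_arm", "body": {"rows": [[[0,0,0.0015,0],[0,0,0,0],[0,0,0,0]]]}}

```text
time_s: 15.48
tcp_pos: [0.4831, 0.0342, 0.1935]
ee_rot: [[-1.0, 0.0, 0.0], [0.0, 1.0, 0.0], [-0.0, 0.0, -1.0]]
wrist_force: [-0.0, -0.4, 1.1]
gripper_width: 0.637
gripper_force: 30.0
```

{"method": "jog_arm", "body": {"rows": [[[0,0,0,0],[0,0,0,0],[0,0,0,0],[0,0,0,0],[0,0,-0.02,0],[0,0,-0.03,0],[0,0,-0.02,0],[0.01,-0.02,0,0],[0.015,-0.045,0,0],[0.015,-0.05,0,0],[0.0105,-0.045,0.02,0],[0.006,-0.03,0.025,0],[0,-0.012,0.018,0],[0,0,0,0],[0,0,0,0]]], "claw": 1}}

```text
time_s: 17.35
tcp_pos: [0.4262, -0.1679, 0.2005]
ee_rot: [[-1.0, 0.0, -0.0], [0.0, 1.0, -0.0], [0.0, -0.0, -1.0]]
wrist_force: [0.8, 0.3, -0.4]
gripper_width: 1.0
gripper_force: 0.0
```

```bash
python3 look.py w6; python3 fit.py w6 [15,100,40] [35,255,255] .4265 -.169 0
```

```text
17.35 [ 0.4262 -0.1679  0.2005] [[-1.0, 0.0, -0.0], [0.0, 1.0, -0.0], [0.0, -0.0, -1.0]] 0.999572201979665
w6 [ 0.4249 -0.1719] area 3133.5 3263.8243243559264 [320.54715175 197.81719057]
```

View pics/w6.png

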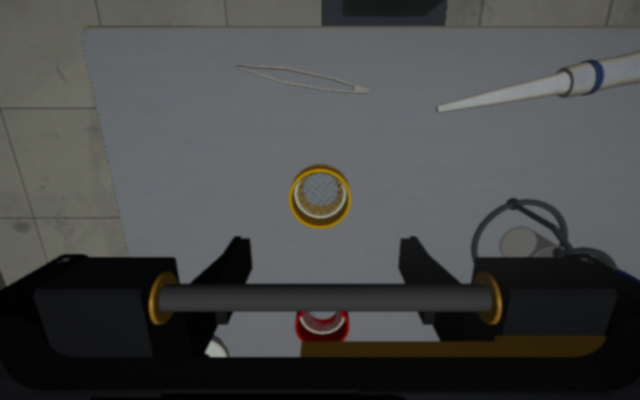

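Yellow is at (320,197), nearly centred.

{"method": "jog_arm", "body": {"rows": [[[0.0013,-0.004,0.02,0],[0,0,0.03,0],[0,0,0.03,0],[0,0,0.02,0],[0,0,0.0115,0],[0,0,0.006,0],[0,0,0,0]]]}}

```text
time_s: 18.27
tcp_pos: [0.4254, -0.1717, 0.083]
ee_rot: [[-1.0, -0.0, 0.001], [-0.0, 1.0, -0.0], [-0.001, -0.0, -1.0]]
wrist_force: [-0.3, 0.7, 0.3]
gripper_width: 1.002
gripper_force: 0.0
```

{"method": "jog_arm", "body": {"rows": [[[0,0,0,0],[0,0,0,0],[0,0,0,0],[0,0,0,0],[0,0,0,0],[0,0,0,0]]], "claw": 0.5}}

```text
time_s: 19.02
tcp_pos: [0.4252, -0.1718, 0.0829]
ee_rot: [[-1.0, 0.0, 0.0], [0.0, 1.0, -0.0], [-0.0, -0.0, -1.0]]
wrist_force: [-1.0, 0.8, 2.5]
gripper_width: 0.643
gripper_force: 30.0
```

{"method": "jog_arm", "body": {"rows": [[[0,0,-0.02,0],[0,0,-0.045,0],[0,0,-0.055,0],[0,0,-0.045,0],[-0.01,0.015,-0.02,0],[-0.025,0.035,0,0],[-0.03,0.045,0,0],[-0.03,0.045,0,0],[-0.025,0.035,0,0],[-0.0125,0.02,0,0],[-0.0045,0.01,0,0],[0,0,0,0],[0,0,0,0]]]}}

```text
time_s: 20.65
tcp_pos: [0.5615, 0.0322, 0.2678]
ee_rot: [[-1.0, 0.001, -0.0], [0.001, 1.0, -0.0], [0.0, -0.0, -1.0]]
wrist_force: [-0.2, -1.0, 0.6]
gripper_width: 0.641
gripper_force: 30.0
```

```bash
python3 look.py w7; python3 fit.py w7 [50,90,25] [90,255,255] .4825 .0335 .110; python3 fit.py w7 [15,100,40] [35,255,255] .5625 .0335 .185 70
```

```text
20.65 [0.5615 0.0322 0.2678] [[-1.0, 0.001, -0.0], [0.001, 1.0, -0.0], [0.0, -0.0, -1.0]] 0.6405912704470672
w7 [0.4826 0.0347] area 5556.0 5679.541130921338 [328.67485601 108.84689225]
w7 [0.5594 0.0329] area 8631.5 9397.314009721624 [325.9316071  260.69628686]
```

View pics/w7.png

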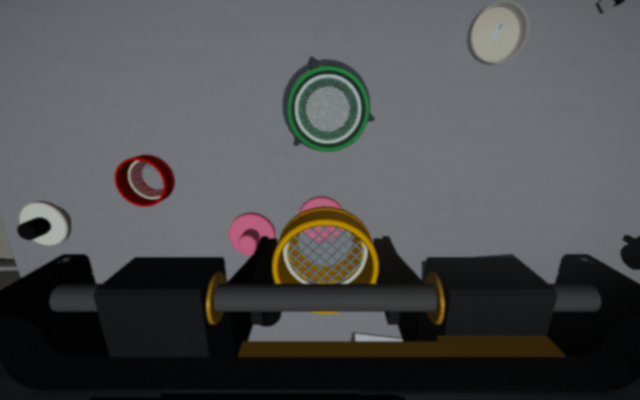

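Green is seated on blue and concentric with it, and yellow is held well. Now placing yellow.

{"method": "jog_arm", "body": {"rows": [[[0.02,0,0,0],[0.03,0.001,0,0],[0.02,0.001,0,0],[0.0085,0,0.01,0],[0,0,0.015,0],[0,0,0.015,0],[0,0,0.006,0],[0,0,0.003,0],[0,0,0.0015,0],[0,0,0,0],[0,0,0,0]]]}}

```text
time_s: 22.08
tcp_pos: [0.4838, 0.0352, 0.2176]
ee_rot: [[-1.0, 0.0, 0.001], [0.0, 1.0, 0.0], [-0.001, 0.0, -1.0]]
wrist_force: [0.1, 0.8, 0.5]
gripper_width: 0.642
gripper_force: 30.0
```

{"method": "jog_arm", "body": {"rows": [[[0.001,-0.0005,0.0015,0],[0,0,0.001,0],[0,0,0,0],[0,0,0,0]]]}}

```text
time_s: 22.58
tcp_pos: [0.4826, 0.0347, 0.2149]
ee_rot: [[-1.0, 0.0, 0.0], [0.0, 1.0, -0.0], [-0.0, -0.0, -1.0]]
wrist_force: [-0.3, -0.2, 1.3]
gripper_width: 0.642
gripper_force: 30.0
```

{"method": "jog_arm", "body": {"rows": [[[0,0,0,0],[0,0,0,0],[0,0,0,0],[0,0,0,0],[0,0,-0.02,0],[0,0,-0.03,0],[0,0,-0.02,0],[-0.01,-0.025,0,0],[-0.018,-0.045,0,0],[-0.02,-0.05,0,0],[-0.02,-0.05,0,0],[-0.02,-0.05,0,0],[-0.02,-0.05,0.01,0],[-0.015,-0.0417,0.02,0],[-0.01,-0.02,0.03,0],[0,-0.01,0.015,0],[0,0,0,0],[0,0,0,0]]], "claw": 1}}

```text
time_s: 24.82
tcp_pos: [0.616, -0.3064, 0.2114]
ee_rot: [[-1.0, -0.001, 0.002], [-0.001, 1.0, -0.001], [-0.002, -0.001, -1.0]]
wrist_force: [-1.4, 0.0, 1.0]
gripper_width: 1.004
gripper_force: 0.0
```

```bash
python3 look.py w8; python3 - <<'E'
import cv2
i=cv2.imread("pics/w8.png")[120:270,230:430];cv2.imwrite("pics/c8.png",cv2.resize(i,None,fx=4,fy=4,interpolation=cv2.INTER_CUBIC))
from h import *
m=np.load("pics/w8.npy",allow_pickle=True).item();s=sense();t=np.linspace(0,2*np.pi,400)
x,y=s['tcp_pos'][:2]
for r,z in((.028,.02),(.01,.042)):
    P=(proj("wrist",np.c_[x+r*np.cos(t),y+r*np.sin(t),0*t+z],m)+.5-[230,120])*4-.5;print(P.min(0),P.max(0))
print(200/np.tan(np.radians(m['fovy']/2)))
E
```

```text
24.825 [ 0.616  -0.3064  0.2114] [[-1.0, -0.001, 0.002], [-0.001, 1.0, -0.001], [-0.002, -0.001, -1.0]] 1.004248208773319
[266.09475066 182.16398779] [499.37063499 405.77466371]
[337.74105783 282.42290655] [427.39770578 367.69816659]
306.5701237919412
```

View pics/c8.png

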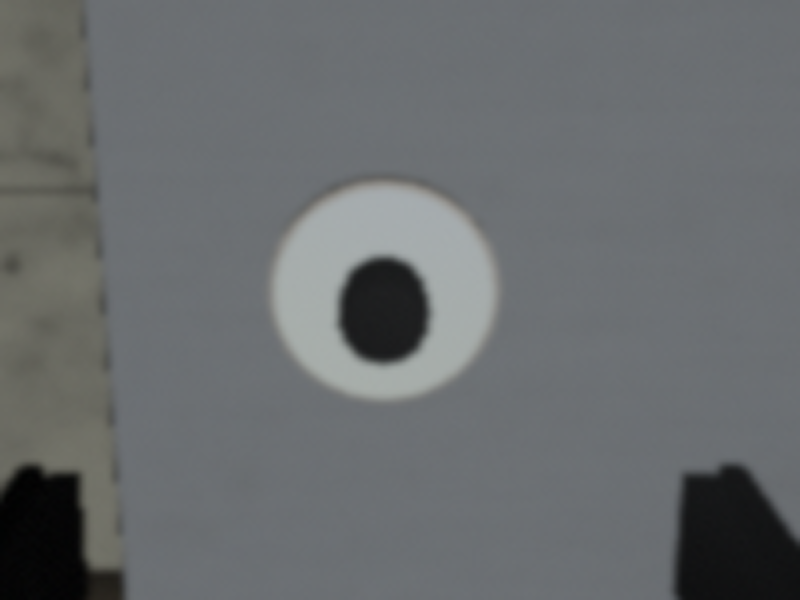

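The lid is at crop (385,290), about 1 mm from the tool axis. I'll grip it by the knob.

{"method": "jog_arm", "body": {"rows": [[[0.0008,0.0005,0.02,0],[0,0,0.03,0],[0,0,0.03,0],[0,0,0.02,0],[0,0,0.0125,0],[0,0,0.006,0],[0,0,0,0],[0,0,0,0]]]}}

```text
time_s: 25.88
tcp_pos: [0.6153, -0.3067, 0.0924]
ee_rot: [[-1.0, 0.0, 0.002], [0.0, 1.0, -0.001], [-0.002, -0.001, -1.0]]
wrist_force: [-0.1, 0.4, 0.9]
gripper_width: 1.0
gripper_force: 0.0
```

{"method": "jog_arm", "body": {"rows": [[[0,0,0,0],[0,0,0,0],[0,0,0,0],[0,0,0,0],[0,0,0,0],[0,0,0,0],[0,0,0,0],[0,0,0,0]]], "claw": 0.1}}

```text
time_s: 26.88
tcp_pos: [0.6147, -0.3065, 0.0912]
ee_rot: [[-1.0, 0.0, -0.0], [0.0, 1.0, 0.0], [0.0, 0.0, -1.0]]
wrist_force: [0.2, -0.2, -0.9]
gripper_width: 0.22
gripper_force: 30.0
```

{"method": "jog_arm", "body": {"rows": [[[0,0,-0.02,0],[0,0,-0.045,0],[0,0,-0.055,0],[0,0.01,-0.045,0],[0.008,0.035,-0.03,0],[0.009,0.045,-0.015,0],[0.009,0.05,0,0],[0.009,0.05,0,0],[0.009,0.05,0,0],[0.008,0.045,0,0],[0,0.035,0,0],[0,0.0205,0,0],[0,0,0,0],[0,0,0,0]]]}}

```text
time_s: 28.62
tcp_pos: [0.5629, 0.0333, 0.3011]
ee_rot: [[-1.0, 0.001, -0.0], [0.001, 1.0, -0.0], [0.0, -0.0, -1.0]]
wrist_force: [0.1, 0.5, 0.1]
gripper_width: 0.22
gripper_force: 30.0
```

```bash
python3 look.py w9; python3 fit.py w9 [15,100,40] [35,255,255] .4825 .0335 .132
```

```text
28.625 [0.5629 0.0333 0.3011] [[-1.0, 0.001, -0.0], [0.001, 1.0, -0.0], [0.0, -0.0, -1.0]] 0.2204678464232116
w9 [0.4821 0.035 ] area 5126.5 5174.864371009055 [327.50512045 105.7930687 ]
```

View pics/w9.png

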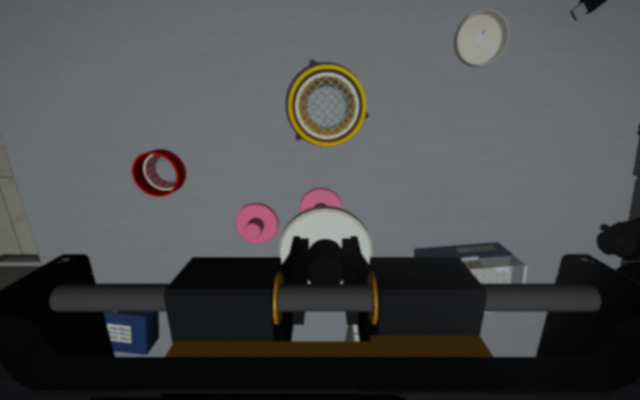

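Yellow is seated and concentric, and the lid is held level. Now placing the lid.

{"method": "jog_arm", "body": {"rows": [[[0.02,0,0,0],[0.03,0.001,0,0],[0.02,0,0,0],[0.0105,0,0.01,0],[0,0,0.015,0],[0,0,0.015,0],[0,0,0.006,0],[0,0,0.004,0],[0,0,0.002,0],[0,0,0,0],[0,0,0,0]]]}}

```text
time_s: 30.05
tcp_pos: [0.4825, 0.0351, 0.2496]
ee_rot: [[-1.0, 0.0, 0.001], [0.0, 1.0, 0.0], [-0.001, 0.0, -1.0]]
wrist_force: [-0.4, -0.4, -0.6]
gripper_width: 0.215
gripper_force: 30.0
```

{"method": "jog_arm", "body": {"rows": [[[0,0,0.002,0],[0,0,0.0015,0],[0,0,0,0],[0,0,0,0]]]}}

```text
time_s: 30.55
tcp_pos: [0.4823, 0.035, 0.2458]
ee_rot: [[-1.0, 0.0, -0.0], [0.0, 1.0, -0.0], [0.0, -0.0, -1.0]]
wrist_force: [-0.5, -0.7, -0.6]
gripper_width: 0.22
gripper_force: 30.0
```

{"method": "jog_arm", "body": {"rows": [[[0,0,0.0008,0],[0,0,0,0],[0,0,0,0]]]}}

```text
time_s: 30.92
tcp_pos: [0.4824, 0.035, 0.2451]
ee_rot: [[-1.0, 0.0, 0.0], [0.0, 1.0, 0.0], [-0.0, 0.0, -1.0]]
wrist_force: [-0.5, 0.7, 0.6]
gripper_width: 0.222
gripper_force: 30.0
```

{"method": "jog_arm", "body": {"rows": [[[0,0,0,0],[0,0,0,0],[0,0,0,0],[0,0,0,0],[0,0,0,0],[0,0,-0.02,0],[0,0,-0.03,0],[-0.02,0,-0.02,0],[-0.03,0,0,0],[-0.02,0,0,0],[-0.01,0,0,0],[0,0,0,0],[0,0,0,0]]], "claw": 0.8}}

```text
time_s: 32.55
tcp_pos: [0.5617, 0.0349, 0.315]
ee_rot: [[-1.0, 0.0, -0.0], [0.0, 1.0, 0.0], [0.0, 0.0, -1.0]]
wrist_force: [-0.2, -0.3, -0.4]
gripper_width: 0.803
gripper_force: 0.0
```

```bash
python3 look.py w10; python3 - <<'E'
import cv2
from h import *
sc=capture("scene")[:,:,::-1];a=cv2.resize(sc[190:290,300:400],(400,400),interpolation=cv2.INTER_CUBIC)
b=cv2.resize(cv2.imread("pics/w10.png")[50:170,265:385],(400,400),interpolation=cv2.INTER_CUBIC)
m=np.load("pics/w10.npy",allow_pickle=True).item();t=np.linspace(0,2*np.pi,200)
q=lambda r,z:np.c_[.4823+r*np.cos(t),.035+r*np.sin(t),0*t+z]
for r,z in((.028,.174),(.01,.196)):
    for im,P in((b,((proj("wrist",q(r,z),m)+.5-[265,50])*400/120)),(a,(proj("scene",q(r,z))+.5-[300,190])*4)):
        cv2.polylines(im,[P.astype(np.int32)],True,(0,0,255),1)
cv2.imwrite("pics/c10.png",np.hstack([a,b]))
E
```

```text
32.55 [0.5617 0.0349 0.315 ] [[-1.0, 0.0, -0.0], [0.0, 1.0, 0.0], [0.0, 0.0, -1.0]] 0.802733036019786
```

View pics/c10.png

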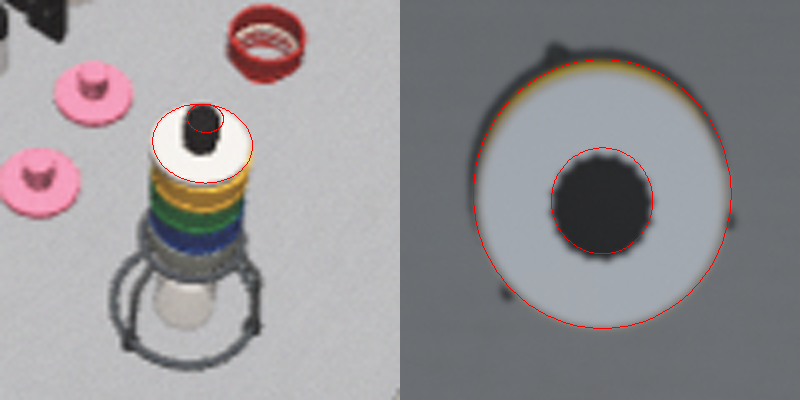

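The tower shows in the order blue, green, yellow, lid. The wrist view hints that the lid sits 1–2 mm toward +x, so I'll check that numerically; my picture allowance is used up.

```bash
python3 - <<'E'
import cv2
from h import *
from scipy.optimize import least_squares
im=cv2.imread("pics/w10.png");m=np.load("pics/w10.npy",allow_pickle=True).item()
h=cv2.cvtColor(im,cv2.COLOR_BGR2HSV)
t=np.linspace(0,2*np.pi,200)
def fitc(mask,r,z):
    n,l,st,c=cv2.connectedComponentsWithStats(mask.astype(np.uint8));d=[np.hypot(*(c[i]-[325,108])) +(st[i,4]<100)*1e3 for i in range(1,n)];i=1+int(np.argmin(d))
    cs=max(cv2.findContours((l==i).astype(np.uint8),0,1)[0],key=len);(cx,cy),(w,hh),a=cv2.fitEllipse(cs)
    print(cx,cy,w,hh,a,"->",ray("wrist",cx,cy,z,m).round(4),'px/mm',306.57/(m['eye'][2]-z)/1e3)
    P=proj("wrist",np.c_[.4823+r*np.cos(t),.035+r*np.sin(t),0*t+z],m).astype(np.float32);print(' model',cv2.fitEllipse(P))
g=cv2.cvtColor(im,cv2.COLOR_BGR2GRAY)
fitc((g>135)&(h[...,1]<60),.028,.174)
fitc(g<70,.01,.196)
print(im[60:82,325].tolist()); print(im[140:156,325].tolist())
E
```

```text
325.20367431640625 109.18705749511719 72.98822784423828 76.53050994873047 177.17120361328125 -> [0.4823 0.035  0.174 ] px/mm 1.321734809730435
 model ((325.19256591796875, 107.70337677001953), (77.25860595703125, 80.64205169677734), 0.16715021431446075)
324.998779296875 111.69351196289062 27.383329391479492 28.87672233581543 4.3261566162109375 -> [0.4834 0.0349 0.196 ] px/mm 1.4602384311876964
 model ((325.156005859375, 109.73107147216797), (30.443851470947266, 31.735536575317383), 0.14498767256736755)
[[111, 107, 104], [111, 107, 104], [111, 106, 103], [104, 100, 97], [89, 86, 82], [69, 66, 62], [59, 58, 55], [51, 67, 73], [45, 92, 110], [56, 120, 141], [95, 140, 151], [132, 147, 151], [155, 155, 154], [168, 163, 158], [172, 165, 159], [172, 166, 159], [173, 166, 160], [173, 166, 160], [173, 166, 160], [173, 166, 160], [173, 167, 160], [174, 167, 160]]
[[176, 169, 163], [176, 170, 163], [176, 169, 163], [176, 169, 163], [176, 169, 163], [175, 169, 163], [172, 166, 161], [158, 154, 150], [133, 133, 132], [117, 118, 117], [116, 114, 112], [115, 112, 108], [115, 111, 108], [115, 111, 108], [115, 111, 108], [115, 112, 108]]
```

The lid is level: the knob and disc offsets agree, about 1.2 mm off centre, and the height matches the release. Handing in.

```bash
python3 -c "
from station import *
print(finish_job())"
```

```text
the job is handed in; nothing more can be done
None
```

I stacked the tower on the drain stand (blue, green, yellow, lid), let go of everything and handed it in at about 33 s; my last camera check showed the lid level and about 1.2 mm off centre, but the hand-in gave back no verdict.

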